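# Roll a shaft into the V-block and bring it up to the end stop

## Robot

A 7-joint arm with a two-finger parallel gripper is mounted at the origin on the work surface. World frame = base frame: x ahead of the robot, y to its left, z up, the work surface at z = 0. Lengths are in m, angles in rad, forces in N, time in s.
With the tool pointing down it reaches from about 0.4 to 0.85 m from the base axis. Payload 4.5 kg.
Tool frame: the origin (TCP) lies on the centre line of the jaws, within the pads' length; the fingertips stand 14 mm ahead of it and the grasp point (between the pads) lies 5 mm behind it (nose_length is the distance from the TCP to the fingertips, in m); x points along the fingers, y is the direction in which the jaws open and shut, and the axes are right-handed (so a half turn about x gives the same grasp; the last joint's range is limited). The gripper opens to 88 mm and grips with 3 to 60 N. Pads are 18 mm wide; open, the fingers measure 123 mm over their backs; the gripper's body (75 mm by 187 mm) begins 45 mm behind the grasp point.
Start: joints at [0.034, 0.689, -0.195, 1.565, 0.157, 0.902, -0.215], TCP at [0.625, 0, 0.253] pointing down, gripper open.
Joint ranges: [-3.01, 3.01], [-0.46, 2.08], [-1.47, 1.51], [0.13, 2.56], [-1, 4.14], [0.04, 2.09], [-2.66, 2.66]. Speed limits (rad/s): [2.57, 2.57, 3.14, 3.14, 3.14, 3.14, 3.14].

## Interface

Orientations are given as a unit quaternion [x, y, z, w].
In Python, from plant import get_state, snapshot, camera_params, finish_job, boxes_of, silhouettes, spot_point, nose_length gives the robot as it stands.
- The arm moves only by the tool apply_moves, never from a script. Its arguments are lists of equal length, an entry for each row: "delta_pos": the shift along the tool's x, y, z in cm, a list of three; "yaw": the turn about the tool's x in rad; "gripper": the opening in per cent of the stroke, from 0 (shut) to 100 (fully open). A call has 1 to 10 rows; each row is the pose to reach, as a shift and turn from the pose measured when the call began, along the tool's axes at that moment; what a row does not reach only later rows make up. A row lasts 1/12 s, in which the tool goes at most 41.7 mm and 7.16 degrees, less where a joint would pass 70% of its speed; a pose out of reach is approached as far as the arm can. A call with a gripper value outside its range is refused whole. The fingers move at their own pace and stop on an object; "force" is the grip in N (left out, the last holds). Time passes only in rows, so rows that repeat a pose let the fingers close. It gives the time, the measured TCP pose, the force and the opening at its end, in the units of the state.
- get_state(): the state, without advancing time (a new reading comes with each control period).
- snapshot(name): name is "scene" or "side" or "wrist"; returns the picture (400x640x3 uint8, red, green, blue); there is no depth.
- camera_params(name): a dict with "fovy" (degrees; the focal length in pixels is half the picture's height over the tangent of half this angle, whatever the lens; pixels are square), "cx", "cy" (the principal point, pixels), "position" and "orientation" of the camera in the world. Camera axes: x right, y down, z forward; pixel columns grow to the right and rows downward; lengths in m; the calibration is good to about 2 mm. A picture is of the moment at which its call begins: read the wrist's pose just before it. camera_params takes no time and is no camera call; for the wrist camera it gives the pose at the moment of the call.
- finish_job(): hands the job in, once; it reports no verdict.
Trained networks look in the newest picture that a camera, given by its name, has taken for a name from the list of things; names that differ only in an ending like _2 or _b are one class to them, and where a whole thing is asked for, a point or a joint stands for the part that bears it (a point fixed in the world has none). Each returns a list of dicts, best first, with "score" (0 to 1); they miss things now and then, are a little off and sometimes report something else, mostly with a low value. They report only what shows in the picture. A call takes as long as a camera call.
- boxes_of(thing, camera): "bbox" ([left, top, width, height] in pixels, round what is visible of it).
- silhouettes(thing, camera): "mask" (400x640 bool, what is visible of it) and "bbox" ([left, top, width, height] in pixels, round what is visible of it).
- spot_point(thing, camera): "pixel" ([column, row] in pixels: a listed point, or the origin of a listed thing).
The state is a dict: "clock": time; "q": joint angles; "qd": joint speeds; "joint_torque": joint torques, N m; "tool_pos": TCP position; "eef_rot": TCP orientation; "contact_force": force on the tool from outside, world axes, zero at the start; "moment": the same for the moment, N m; "opening": opening from 0.0 (shut) to 1.0 (fully open).
Only numpy, scipy, OpenCV 4.12 (cv2) and the standard library are available. Lean on these libraries where they do the work, as an engineer would, in place of code of your own. Each camera call takes 0.05 s, during which the arm holds its last target.

## Task

Without gripping or picking it up, roll the ground steel shaft across the bench by pushing its side with the fingertips, up the ramp of the low V-block and into its groove. Then push it along the groove by its free end until it touches the end stop, let go and move clear. Leave everything else on the bench where it stands.

Things in the scene. Friction and masses are not known exactly. Their poses are not given: they have to be found in the camera images.
- shaft: Smooth steel shaft, 32 mm diameter, 140 mm long, dark bore on each end, about 0.45 kg, slippery (friction about 0.35), rolls easily. Lies on the bench left or right of the V-block, parallel to its groove within 0.12 rad. Origin at its centre; x along the shaft, y and z turn as it rolls. Centre height: 16 mm on the bench, 28 on the V-block's lip, 22 seated in the groove.
- vblock: Low dark steel V-block fixed to the bench, 150 mm long (x) and 146 mm wide (y), groove along its x, which points away from the robot within 0.2 rad. Origin on the bench under the groove's middle. Plane ramps, alike on both sides, rise from the bench at |y| = 73 mm to 12 mm high at |y| = 18 mm, then 4 mm of flat up to the groove's lip. Pushed too far, the shaft rolls out the other side.
- groove (a point): Middle of the groove's bottom line, 4 mm above the bench, at the V-block's x = y = 0, axes as the V-block's. The groove is an open V of 120 degrees (flanks slope 30 degrees), its lips 12 mm above the bench at y = -14 and +14 mm. Its +x end is open. At the start the shaft's centre lies 30 to 55 mm towards +x of this point along the groove, so that it rolls in clear of the end stop.
- stop_face (a point): Middle of the face of the end stop that the shaft's end must touch: x = -75 mm in the V-block's frame, 22.5 mm above the bench, facing the V-block's +x. The stop is an upright pale aluminium plate at the groove's end nearer the robot, 36 mm wide (y), 36 mm high, 10 mm thick. A shaft touching it has its centre at x = -5 mm in the V-block's frame.
- spacer: Bystander: upright steel ring 50 mm in diameter and 45 mm high on the bench on the other side of the V-block from the shaft. Origin at the centre of its underside. Leave alone.
- lens: Bystander: upright brass microscope objective, 34 mm in diameter, 52 mm high, beyond the far end of the V-block. Origin at the centre of its underside. Leave alone.
- bottle: Bystander: white bottle 64 mm in diameter, 170 mm high, far left. Origin at the centre of its underside. Leave alone.
- driver: Bystander: screwdriver lying far right. Leave alone.
- dish: Bystander: white bowl 100 mm in diameter, 30 mm high, on the right. Origin at the centre of its underside. Leave alone.

How it is judged:
On the way, in this order (a step that is already met when the one before it is completed fails the run):
1. the shaft has rolled, not slid: it has turned at least 1 rad about its own axis (angle between shaft's own z axis and vertical above 1 rad).
2. the shaft lies in the groove on both flanks, still at least 4 mm short of the end stop (y of shaft in the frame of vblock between -0.004 and 0.004 m and z of shaft in the frame of vblock between 0.019 and 0.026 m and angle between the x axis of shaft and the x axis of vblock, either way round below 0.05 rad and x of shaft in the frame of vblock above -0.001 m), for 0.1 s.
At the end, for the whole second after the job is handed in: The shaft rests in the groove of the V-block (axis within 4 mm of the groove's middle and 0.05 rad of its direction, seated on both flanks), its end within 3 mm of the end stop, at rest; no bystander has moved more than 15 mm (y of shaft in the frame of vblock between -0.004 and 0.004 m and z of shaft in the frame of vblock between 0.019 and 0.026 m and angle between the x axis of shaft and the x axis of vblock, either way round below 0.05 rad and x of shaft in the frame of vblock between -0.008 and -0.002 m and linear speed of shaft below 0.01 m/s and angular speed of shaft below 0.2 rad/s and distance of each of spacer, lens, bottle, driver, dish from where it was at the start of the episode below 0.015 m); the robot touches nothing.
It fails at once if the shaft is lifted more than about 10 mm above where rolling takes it (height (world z) of shaft above 0.039 m or (height (world z) of shaft above 0.026 m and (y of shaft in the frame of vblock above 0.09 m or y of shaft in the frame of vblock below -0.09 m))).
It fails at once if a bystander is shoved, tipped or picked up (moved more than 15 mm) (distance of any of spacer, lens, bottle, driver, dish from where it was at the start of the episode above 0.015 m).
It also fails if it takes over 56 s, if anything falls off the work surface, if the arm or the gripper's body presses on something with over 40 N, if the wrist force passes 120 N, or if a joint passes its speed limit or range.

## Working session

There is one attempt and no reset: what is moved stays moved. The work goes in short steps, Python scripts to look and compute and a tool call to move; the robot and the scene stay as the last step left them, time stands still between calls to the robot, and variables do not carry over. Pictures are saved under pics/ and viewed, and the job is handed in when it is done.

Besides the shell and the picture viewer there is one more tool, called after "Request:" by a JSON object that holds its "name" and its "arguments". apply_moves: Moves the arm, as the interface text tells. Its arguments: {"type":"object","properties":{"delta_pos":{"type":"array"},"yaw":{"type":"array"},"gripper":{"type":"array"},"force":{"type":"number"}},"required":["delta_pos","yaw","gripper"]}

```bash
mkdir -p pics; ls
python3 - <<'E'
from plant import *
import cv2
s=get_state(); print({k:(v if not hasattr(v,'__len__') else [round(float(x),4) for x in v]) for k,v in s.items()}); print(nose_length if not callable(nose_length) else nose_length())
for n in ("scene","side","wrist"):
    im=snapshot(n); cv2.imwrite(f"pics/{n}0.png",im[:,:,::-1]); print(n,camera_params(n))
    for t in ("shaft","vblock","groove","stop_face","spacer","lens","bottle","dish","driver"):
        try: print(t,[(round(d['score'],2),[round(float(x)) for x in d['pixel']]) for d in spot_point(t,n)][:2])
        except Exception as e: print(t,e)
E
```

```text
pics
{'clock': 0.0, 'q': [0.0338, 0.69, -0.1945, 1.5663, 0.1573, 0.9025, -0.2151], 'qd': [0.0004, -0.0008, 0.0013, -0.0016, -0.0008, -0.0002, 0.0002], 'joint_torque': [0.0003, -52.7572, -1.2669, -15.3434, -0.0526, 0.0066, 0.0002], 'tool_pos': [0.6244, -0.0, 0.2519], 'eef_rot': [-0.4995, -0.5004, 0.5005, -0.4996], 'contact_force': [-1.1755, 0.4965, 0.7052], 'moment': [-0.0203, 0.0078, -0.0121], 'opening': 1.0010600419804487}
0.014
scene {'fovy': 43.56134647989462, 'cx': 318.0557993715679, 'cy': 184.33219686648923, 'position': array([ 1.51524767, -0.52179963,  0.90779146]), 'orientation': array([ 0.77562987,  0.47001975, -0.20768186, -0.36653511])}
shaft [(0.81, [247, 185])]
vblock [(0.36, [318, 165])]
groove [(0.73, [318, 161])]
stop_face [(0.9, [311, 145])]
spacer [(0.78, [373, 164])]
lens [(0.47, [354, 228]), (0.16, [373, 165])]
bottle [(0.91, [439, 142])]
dish [(0.58, [132, 207])]
driver [(0.62, [196, 245]), (0.49, [246, 182])]
side {'fovy': 51.14096755982035, 'cx': 321.3652461396316, 'cy': 205.4253352520896, 'position': array([-0.21944651,  0.87166432,  0.74047754]), 'orientation': array([-0.31242286,  0.81102616, -0.45954713,  0.18287965])}
shaft [(0.58, [370, 196]), (0.54, [347, 234])]
vblock [(0.9, [333, 230])]
groove [(0.63, [334, 227])]
stop_face [(0.61, [346, 232])]
spacer [(0.69, [285, 239])]
lens [(0.5, [283, 194])]
bottle [(0.93, [216, 276])]
dish [(0.68, [434, 183])]
driver [(0.63, [370, 170])]
wrist {'fovy': 63.7626285273429, 'cx': 314.95311729797857, 'cy': 200.4318093114033, 'position': array([0.62472427, 0.07688504, 0.38522523]), 'orientation': array([ 9.88467284e-01,  1.68469310e-04, -2.95590473e-04,  1.51434188e-01])}
shaft [(0.63, [209, 129])]
vblock [(0.84, [212, 128])]
groove [(0.71, [207, 132])]
stop_face [(0.92, [133, 120])]
spacer []
lens [(0.69, [436, 161])]
bottle []
dish []
driver []
```

View pictures.

View pics/scene0.png

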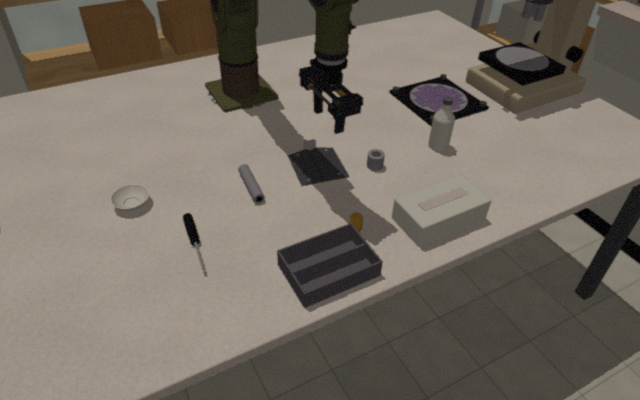

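View pics/side0.png

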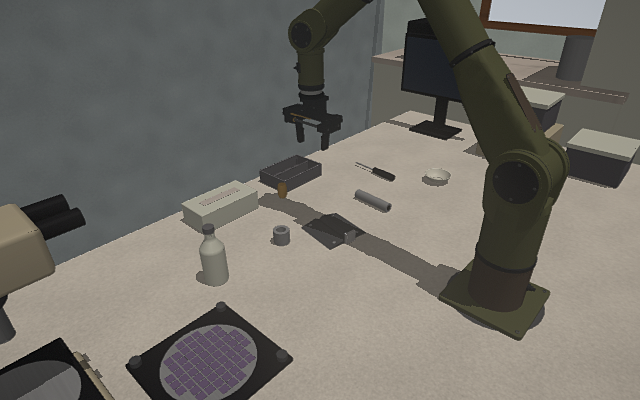

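View pics/wrist0.png

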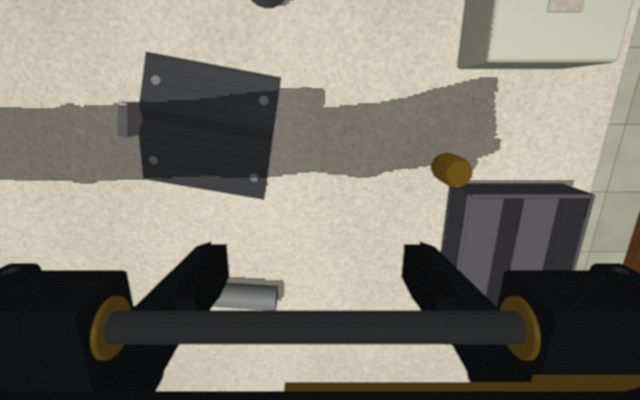

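```bash
cat > h.py <<'E'
import numpy as np, cv2
from scipy.spatial.transform import Rotation as R
from plant import *
def ray(cam,px,p=None):
    p=p or camera_params(cam)
    f=200/np.tan(np.radians(p['fovy']/2))
    d=np.array([(px[0]-p['cx'])/f,(px[1]-p['cy'])/f,1.])
    return np.array(p['position']),R.from_quat(p['orientation']).apply(d)
def at(cam,px,z,p=None):
    o,d=ray(cam,px,p); return o+d*(z-o[2])/d[2]
def proj(cam,X,p=None):
    p=p or camera_params(cam)
    f=200/np.tan(np.radians(p['fovy']/2))
    c=R.from_quat(p['orientation']).inv().apply(np.atleast_2d(X)-p['position'])
    return np.c_[p['cx']+f*c[:,0]/c[:,2],p['cy']+f*c[:,1]/c[:,2]]
E
python3 - <<'E'
from h import *
print(get_state()['clock'])
H=dict(shaft=.016,vblock=0,groove=.004,stop_face=.0225,spacer=0,lens=0,bottle=0,dish=0,driver=0.01)
D={'scene':dict(shaft=(247,185),vblock=(318,165),groove=(318,161),stop_face=(311,145),spacer=(373,164),lens=(354,228),bottle=(439,142),dish=(132,207),driver=(196,245)),
'side':dict(shaft=(370,196),vblock=(333,230),groove=(334,227),stop_face=(346,232),spacer=(285,239),lens=(283,194),bottle=(216,276),dish=(434,183),driver=(370,170)),
'wrist':dict(vblock=(212,128),groove=(207,132),stop_face=(133,120),lens=(436,161))}
for c in D:
  for t in D[c]: print(c,t,at(c,D[c][t],H[t]).round(3))
E
```

```text
1.5
scene shaft [ 0.508 -0.181  0.016]
scene vblock [0.499 0.045 0.   ]
scene groove [0.487 0.052 0.004]
scene stop_face [0.428 0.059 0.022]
scene spacer [ 0.568  0.193 -0.   ]
scene lens [ 0.771  0.004 -0.   ]
scene bottle [ 0.566  0.442 -0.   ]
scene dish [ 0.438 -0.479 -0.   ]
scene driver [ 0.655 -0.373  0.01 ]
side shaft [ 0.524 -0.185  0.016]
side vblock [0.497 0.044 0.   ]
side groove [0.502 0.034 0.004]
side stop_face [0.439 0.051 0.022]
side spacer [0.575 0.179 0.   ]
side lens [ 0.787 -0.011  0.   ]
side bottle [0.588 0.422 0.   ]
side dish [ 0.419 -0.449  0.   ]
side driver [ 0.657 -0.363  0.01 ]
wrist vblock [0.504 0.045 0.   ]
wrist groove [0.499 0.041 0.004]
wrist stop_face [0.425 0.055 0.023]
wrist lens [0.771 0.006 0.   ]
```

The right-hand side shows the shaft at about (0.51, -0.18), and the V-block is at about (0.50, 0.045). In the wrist picture the block's corners are near (147,53), (281,77), (264,199) and (140,178). The stop plate is on the left at (125,120), and the lens is at (450,170). Next I'll measure the block more precisely.

Run:
```python
from h import *
from scipy.optimize import minimize
s=get_state(); print(s['clock'],R.from_quat(s['eef_rot']).as_matrix().round(2))
p=camera_params('wrist'); im=snapshot('wrist')
m=silhouettes('vblock','wrist')
print([(d['score'],d['bbox']) for d in m])
mk=m[0]['mask'].astype(np.uint8)
def tmpl(v):
    # polygon of block (base outline) projected + stop
    c,sn=np.cos(v[2]),np.sin(v[2])
    def W(P): P=np.array(P,float); return np.c_[v[0]+c*P[:,0]-sn*P[:,1],v[1]+sn*P[:,0]+c*P[:,1],P[:,2]]
    out=np.zeros((400,640),np.uint8)
    for a in (-1,1):
        for q in ([(-.075,a*.073,0),(.075,a*.073,0),(.075,a*.018,.012),(-.075,a*.018,.012)],[(-.075,a*.018,.012),(.075,a*.018,.012),(.075,0,.012),(-.075,0,.012)]):
            cv2.fillPoly(out,[np.round(proj('wrist',W(q),p)*16).astype(np.int32)],1,shift=4)
    st=np.array([(x,y,z) for x in(-.085,-.075) for y in(-.018,.018) for z in(0,.036)])
    h=cv2.convexHull(np.round(proj('wrist',W(st),p)*16).astype(np.int32)); cv2.fillPoly(out,[h],1,shift=4)
    return out
best=None
for y0 in (-.2,-.1,0,.1):
    r=minimize(lambda v:-(tmpl(v)&mk).sum()/(tmpl(v)|mk).sum(),[.503,.045,y0],method='Nelder-Mead',options=dict(initial_simplex=np.array([.503,.045,y0])+np.array([[0,0,0],[.01,0,0],[0,.01,0],[0,0,.05]])))
    print(r.x.round(4),r.fun)
    if best is None or r.fun<best.fun: best=r
t=tmpl(best.x)
v=im.copy(); cs,_=cv2.findContours(t,0,1); cv2.drawContours(v,cs,-1,(255,0,0),1)
cs,_=cv2.findContours(mk,0,1); cv2.drawContours(v,cs,-1,(0,255,0),1)
cv2.imwrite('pics/fit1.png',v[:,:,::-1])
for q in [(147,53),(281,77),(264,199),(140,178)]: print(at('wrist',q,0,p).round(4))
```

```text
1.5 [[ 0.  1. -0.]
 [ 0. -0. -1.]
 [-1.  0. -0.]]
[(0.87, [119.5, 51.1, 161.6, 150.0])]
[ 0.6965  0.1052 -0.6524] 0.0
[ 0.6597  0.1607 -0.4426] 0.0
[ 0.6597  0.1607 -0.3426] 0.0
[ 0.6597  0.1607 -0.2426] 0.0
[0.44   0.1256 0.    ]
[0.5864 0.101  0.    ]
[ 0.5606 -0.0421  0.    ]
[ 0.4095 -0.0152  0.    ]<stdin>:21: RuntimeWarning: overflow encountered in scalar negative
```

View pics/fit1.png

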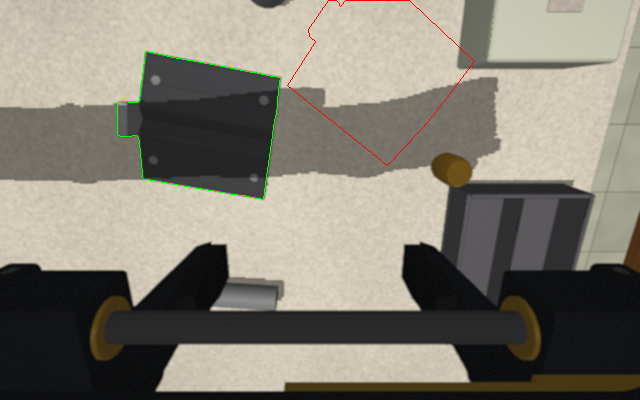

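The network's green outline follows the block and stop well. My red fit failed because of an unsigned overflow, so I'll fix that.

```bash
cat > vfit.py <<'E'
from h import *
from scipy.optimize import minimize
def tmpl(v,cam,p):
    c,sn=np.cos(v[2]),np.sin(v[2])
    def W(P): P=np.array(P,float); return np.c_[v[0]+c*P[:,0]-sn*P[:,1],v[1]+sn*P[:,0]+c*P[:,1],P[:,2]]
    out=np.zeros((400,640),np.uint8)
    for a in (-1,1):
        for q in ([(-.075,a*.073,0),(.075,a*.073,0),(.075,a*.018,.012),(-.075,a*.018,.012)],[(-.075,a*.018,.012),(.075,a*.018,.012),(.075,0,.012),(-.075,0,.012)]):
            cv2.fillPoly(out,[np.round(proj(cam,W(q),p)*16).astype(np.int32)],1,shift=4)
    st=np.array([(x,y,z) for x in(-.085,-.075) for y in(-.018,.018) for z in(0,.036)])
    h=cv2.convexHull(np.round(proj(cam,W(st),p)*16).astype(np.int32)); cv2.fillPoly(out,[h],1,shift=4)
    return out
def fit(mk,cam,p,starts):
    best=None
    f=lambda v:-float((tmpl(v,cam,p)&mk).sum())/float((tmpl(v,cam,p)|mk).sum())
    for s in starts:
        s=np.array(s,float)
        r=minimize(f,s,method='Nelder-Mead',options=dict(initial_simplex=s+np.array([[0,0,0],[.01,0,0],[0,.01,0],[0,0,.05]])))
        if best is None or r.fun<best.fun: best=r
    return best
def shaft_tmpl(v,cam,p,z=.016):
    a=np.array([np.cos(v[2]),np.sin(v[2]),0]);b=np.array([-a[1],a[0],0])
    th=np.linspace(0,2*np.pi,40)
    P=np.vstack([np.array([v[0],v[1],z])+s*.07*a+.016*(np.cos(th)[:,None]*b+np.sin(th)[:,None]*[0,0,1]) for s in(-1,1)])
    out=np.zeros((400,640),np.uint8)
    cv2.fillPoly(out,[cv2.convexHull(np.round(proj(cam,P,p)*16).astype(np.int32))],1,shift=4); return out
def sfit(mk,cam,p,starts,z=.016):
    best=None
    f=lambda v:-float((shaft_tmpl(v,cam,p,z)&mk).sum())/float((shaft_tmpl(v,cam,p,z)|mk).sum())
    for s in starts:
        s=np.array(s,float)
        r=minimize(f,s,method='Nelder-Mead',options=dict(initial_simplex=s+np.array([[0,0,0],[.01,0,0],[0,.01,0],[0,0,.05]])))
        if best is None or r.fun<best.fun: best=r
    return best
E
python3 - <<'E'
from vfit import *
for cam in ('wrist','scene','side'):
    p=camera_params(cam); im=snapshot(cam)
    m=silhouettes('vblock',cam)
    if m:
        b=fit(m[0]['mask'].astype(np.uint8),cam,p,[[.5,.045,y] for y in (-.2,0,.2)]); print(cam,b.x.round(4),b.fun)
    if cam!='wrist':
        for d in silhouettes('shaft',cam)[:2]:
            b=sfit(d['mask'].astype(np.uint8),cam,p,[[.515,-.183,y] for y in (-.2,0,.2)]); print('  shaft',d['score'],b.x.round(4),b.fun)
print(get_state()['clock'])
E
```

```text
wrist [ 0.4995  0.043  -0.1784] -0.9872915011914217
scene [ 0.5077  0.0423 -0.1746] -0.9469613259668508
  shaft 0.98 [ 0.5013 -0.1666 -0.0779] -0.863905325443787
  shaft 0.74 [ 0.515 -0.183 -0.2  ] -0.0
side [ 0.4981  0.0423 -0.1843] -0.9462599854756718
2.0
```

Request:
{"name": "apply_moves", "arguments": {"delta_pos": [[0.5,-1.2,2.7],[1,-2.4,5.4],[1.5,-3.6,8.1],[2,-4.8,10.8],[2.5,-6,13.5],[3,-7.2,16.2],[3.5,-8.4,18.9],[4,-9.6,21.6],[4.5,-10.8,24.3],[5,-12,27]], "yaw": [0.02,0.04,0.06,0.08,0.1,0.12,0.14,0.16,0.178,0.178], "gripper": [100,100,100,100,100,100,100,100,100,100]}}

```text
clock: 2.83
tool_pos: [0.5045, -0.2712, 0.2027]
eef_rot: [0.543, 0.453, -0.543, 0.454]
contact_force: [-0.2, -0.2, -1.1]
opening: 1.0
```

Request:
{"name": "apply_moves", "arguments": {"delta_pos": [[0,0,0],[0,0,0],[0,0,0]], "yaw": [0,0,0], "gripper": [100,100,100]}}

```text
clock: 3.08
tool_pos: [0.505, -0.2705, 0.2028]
eef_rot: [0.543, 0.453, -0.542, 0.454]
contact_force: [-0.3, 1.0, -0.6]
opening: 0.999
```

Run:
```python
from vfit import *
s=get_state(); print(s['clock'],s['tool_pos'].round(4) if hasattr(s['tool_pos'],'round') else s['tool_pos'],R.from_quat(s['eef_rot']).as_matrix().round(3))
p=camera_params('wrist'); im=snapshot('wrist')
v=im.copy()
for d in silhouettes('shaft','wrist')[:2]:
    mk=d['mask'].astype(np.uint8)
    b=sfit(mk,'wrist',p,[[.515,-.18,y] for y in (-.2,0)]); print('  shaft',d['score'],d['bbox'],b.x.round(4),b.fun)
    for c,t in (((255,0,0),shaft_tmpl(b.x,'wrist',p)),((0,255,0),mk)):
        cs,_=cv2.findContours(t,0,1); cv2.drawContours(v,cs,-1,c,1)
cv2.imwrite('pics/fit2.png',v[:,:,::-1])
```

```text
3.0833 [ 0.505  -0.2705  0.2028] [[ 0.001  0.984 -0.177]
 [ 0.001 -0.177 -0.984]
 [-1.     0.001 -0.001]]
  shaft 0.71 [212.2, 46.7, 163.2, 55.4] [ 0.5033 -0.1686 -0.0707] -0.9844429575108732
```

View pics/fit2.png

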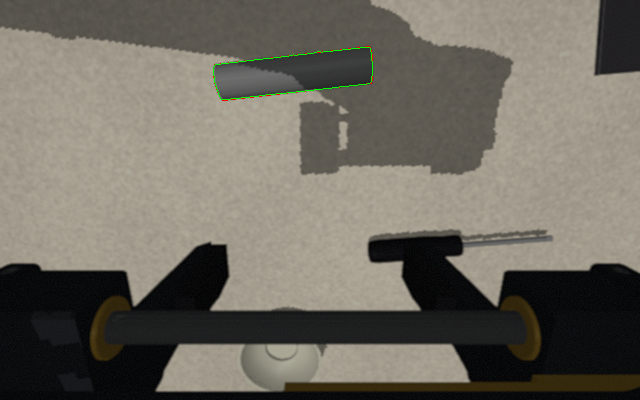

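Request:
{"name": "apply_moves", "arguments": {"delta_pos": [[2.3,-0.3,-1],[4.6,-0.6,-2],[6.9,-0.9,-3],[9.2,-1.2,-4],[11.5,-1.5,-5],[13.5,-1.5,-5.5],[15.3,-1.5,-5.5],[16.8,-1.5,-5.5],[17.6,-1.5,-5.5],[18,-1.5,-5.5]], "yaw": [-0.03,-0.06,-0.09,-0.107,-0.107,-0.107,-0.107,-0.107,-0.107,-0.107], "gripper": [100,100,100,100,100,100,100,100,100,100]}}

```text
clock: 4.02
tool_pos: [0.5011, -0.211, 0.022]
eef_rot: [0.517, 0.483, -0.516, 0.483]
contact_force: [0.4, -0.2, 0.9]
opening: 0.997
```

Request:
{"name": "apply_moves", "arguments": {"delta_pos": [[0,0,0],[0,0,0]], "yaw": [0,0], "gripper": [100,100]}}

```text
clock: 4.18
tool_pos: [0.5018, -0.2104, 0.0225]
eef_rot: [0.517, 0.483, -0.515, 0.483]
contact_force: [-0.1, 0.3, 1.1]
opening: 0.998
```

```bash
cat > st.py <<'E'
from vfit import *
V=np.array([.4995,.043]); YV=-.1784
def vf(P): d=np.array(P)[:2]-V; c,s=np.cos(YV),np.sin(YV); return np.array([c*d[0]+s*d[1],-s*d[0]+c*d[1]])
def st():
    s=get_state(); M=R.from_quat(s['eef_rot']).as_matrix()
    print('t',round(s['clock'],2),'V xy mm',(vf(s['tool_pos'])*1e3).round(1),'tip z',round((s['tool_pos'][2]-.014)*1e3,1),'yaw rel V',round(np.arctan2(M[1,1],M[0,1])-YV,3),'tilt',M[2].round(3),'F',np.round(s['contact_force'],1))
def look(cam,zs,name,start,draw=True):
    p=camera_params(cam); im=snapshot(cam); v=im.copy()
    D=silhouettes('shaft',cam)
    for d in D[:2]:
        mk=d['mask'].astype(np.uint8)
        b=sfit(mk,cam,p,[[*start,YV],[*start,YV+.1]],zs)
        print(cam,'shaft',round(d['score'],2),d['bbox'],'V xy mm',(vf(b.x)*1e3).round(1),'yawrel',round(b.x[2]-YV,3),'iou',round(-b.fun,3))
        for c,t in (((255,0,0),shaft_tmpl(b.x,cam,p,zs)),((0,255,0),mk)):
            cs,_=cv2.findContours(t,0,1); cv2.drawContours(v,cs,-1,c,1)
    cv2.imwrite(name,v[:,:,::-1])
E
python3 - <<'E'
from st import *
st(); look('wrist',.016,'pics/f3.png',[.503,-.1686])
E
```

```text
t 4.18 V xy mm [  47.3 -249. ] tip z 8.5 yaw rel V 0.113 tilt [-1.     0.002 -0.002] F [-0.1  0.3  1.1]
wrist shaft 0.64 [133.8, 143.1, 356.3, 77.6] V xy mm [  41.5 -207.9] yawrel 0.103 iou 0.99
```

View pics/f3.png

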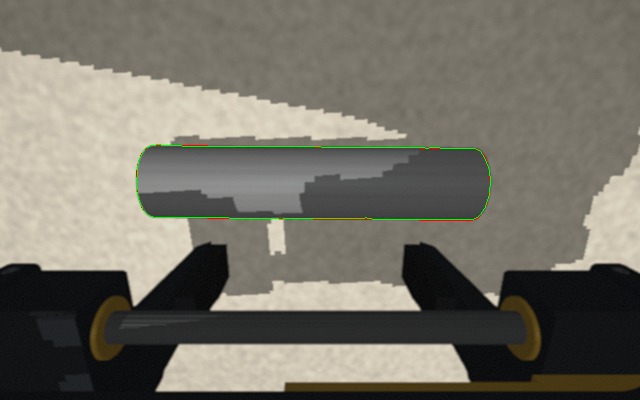

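Request:
{"name": "apply_moves", "arguments": {"delta_pos": [[0,-0.1,-0.4],[0,-0.2,-0.8],[0,-0.2,-1.1],[0,-0.2,-1.4],[0,-0.2,-1.7],[0,-0.2,-2],[0,-0.2,-2.4],[0,-0.2,-2.8],[0,-0.2,-3.2],[0,-0.2,-3.6]], "yaw": [0,0,0,0,0,0,0,0.005,0.01,0.015], "gripper": [100,100,100,100,100,100,100,100,100,100]}}

```text
clock: 5.12
tool_pos: [0.5022, -0.1743, 0.0229]
eef_rot: [0.521, 0.479, -0.519, 0.479]
contact_force: [0.9, 0.9, 1.1]
opening: 0.999
```

Request:
{"name": "apply_moves", "arguments": {"delta_pos": [[0,0,-0.5],[0,0,-1],[0,0,-1.5],[0,0,-2],[0,0,-2.5],[0,0,-3],[0,0,-3.5],[0,0,-4],[0,0,-4.5],[0,0,-5]], "yaw": [0.005,0.01,0.015,0.02,0.025,0.03,0.035,0.04,0.045,0.05], "gripper": [100,100,100,100,100,100,100,100,100,100]}}

```text
clock: 5.95
tool_pos: [0.5064, -0.124, 0.023]
eef_rot: [0.533, 0.466, -0.531, 0.466]
contact_force: [0.2, -0.9, 0.5]
opening: 0.997
```

Run:
```python
from st import *
st(); look('wrist',.016,'pics/f4.png',[.512,-.1])
```

```text
t 5.95 V xy mm [  36.4 -163.2] tip z 9.0 yaw rel V 0.046 tilt [-1.     0.002 -0.002] F [ 0.2 -0.9  0.5]
wrist shaft 0.64 [141.9, 166.9, 344.4, 87.7] V xy mm [  33.5 -134.2] yawrel 0.106 iou 0.99
```

View pics/f4.png

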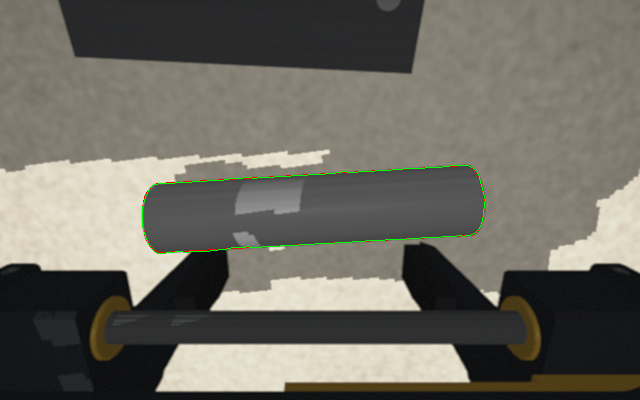

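Request:
{"name": "apply_moves", "arguments": {"delta_pos": [[0,-0.1,-0.4],[0,-0.2,-0.8],[0,-0.3,-1.2],[0,-0.3,-1.6],[0,-0.3,-2],[0,-0.3,-2.4],[-0.1,-0.3,-2.8],[-0.1,-0.3,-3.2],[-0.2,-0.3,-3.6],[-0.2,-0.3,-4]], "yaw": [0.01,0.02,0.03,0.04,0.046,0.046,0.046,0.046,0.046,0.046], "gripper": [100,100,100,100,100,100,100,100,100,100]}}

```text
clock: 6.88
tool_pos: [0.5089, -0.0826, 0.0252]
eef_rot: [0.543, 0.454, -0.541, 0.454]
contact_force: [0.4, -0.5, -0.1]
opening: 1.001
```

Run:
```python
from st import *
st(); look('wrist',.018,'pics/f5.png',[.512,-.06])
```

```text
t 6.88 V xy mm [  31.5 -121.9] tip z 11.2 yaw rel V 0.002 tilt [-1.     0.002 -0.003] F [ 0.4 -0.5 -0.1]
wrist shaft 0.96 [141.9, 155.5, 340.2, 98.1] V xy mm [ 29.  -90.6] yawrel 0.089 iou 0.962
```

View pics/f5.png

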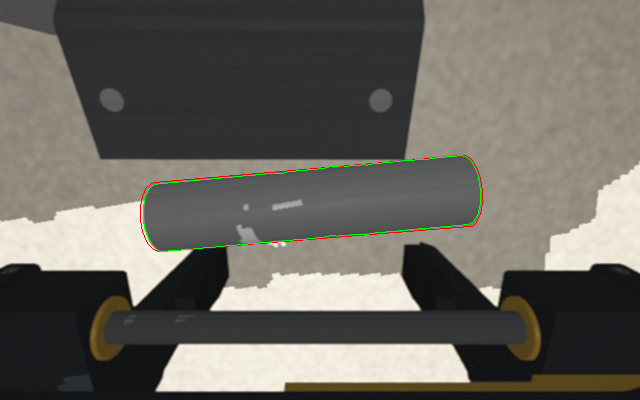

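Request:
{"name": "apply_moves", "arguments": {"delta_pos": [[0,0,-0.4],[0,0,-0.8],[0,0,-1.2],[0,0,-1.5],[0,0,-1.8],[0,0,-2.1],[0,0,-2.4],[0,0,-2.7],[0,0,-3],[0,0,-3.3]], "yaw": [0,0,0,0,0,0,0,0,0,0], "gripper": [100,100,100,100,100,100,100,100,100,100]}}

```text
clock: 7.82
tool_pos: [0.5142, -0.0522, 0.0256]
eef_rot: [0.543, 0.453, -0.542, 0.454]
contact_force: [-0.9, -7.1, 5.3]
opening: 1.001
```

Run:
```python
from st import *
st(); look('wrist',.0175,'pics/f6.png',[.515,-.03])
```

```text
t 7.82 V xy mm [ 31.4 -91.1] tip z 11.6 yaw rel V 0.001 tilt [-1.     0.002  0.   ] F [-0.9 -7.1  5.3]
wrist shaft 0.63 [138.5, 182.8, 338.3, 70.8] V xy mm [ 27.6 -65.7] yawrel 0.004 iou 0.984
```

View pics/f6.png

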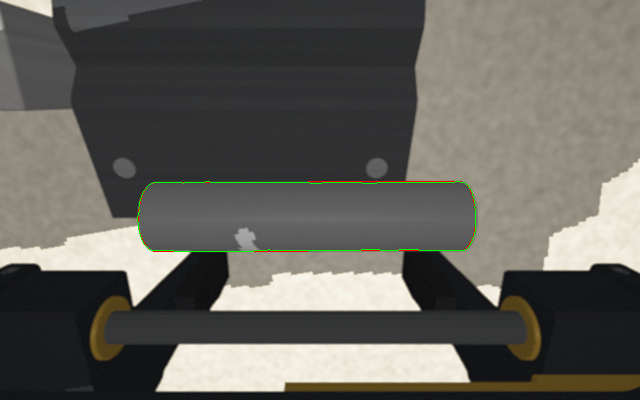

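Request:
{"name": "apply_moves", "arguments": {"delta_pos": [[0,0,-0.3],[0,0,-0.6],[0,0,-0.9],[0,0,-1.2],[0,0,-1.5],[-0.05,0,-1.8],[-0.1,0,-2.1],[-0.15,0,-2.4],[-0.2,0,-2.7],[-0.2,0,-3]], "yaw": [0,0,0,0,0,0,0,0,0,0], "gripper": [100,100,100,100,100,100,100,100,100,100]}}

```text
clock: 8.75
tool_pos: [0.5195, -0.0236, 0.0279]
eef_rot: [0.543, 0.452, -0.543, 0.454]
contact_force: [-1.5, -7.4, 4.6]
opening: 1.001
```

Run:
```python
from st import *
st(); look('wrist',.0245,'pics/f7.png',[.52,-.0])
```

```text
t 8.75 V xy mm [ 31.5 -62. ] tip z 13.9 yaw rel V -0.001 tilt [-1.     0.002  0.001] F [-1.5 -7.4  4.6]
wrist shaft 0.98 [131.0, 186.0, 348.6, 69.6] V xy mm [ 27.7 -36.5] yawrel 0.003 iou 0.991
```

View pics/f7.png

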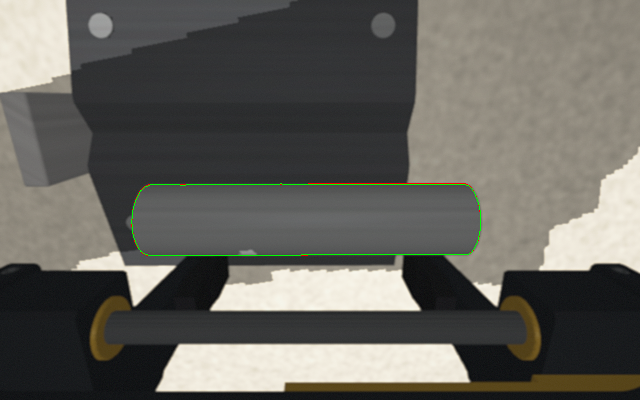

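Request:
{"name": "apply_moves", "arguments": {"delta_pos": [[0,0,-0.3],[0,0,-0.6],[-0.05,0,-0.9],[-0.1,0,-1.15],[-0.1,0,-1.35],[-0.1,0,-1.55],[-0.1,0,-1.75],[-0.1,0,-1.95],[-0.1,0,-2.1],[-0.1,0,-2.2]], "yaw": [0,0,0,0,0,0,0,0,0,0], "gripper": [100,100,100,100,100,100,100,100,100,100]}}

```text
clock: 9.68
tool_pos: [0.5241, 0.0012, 0.0287]
eef_rot: [0.543, 0.454, -0.541, 0.454]
contact_force: [-0.4, 0.7, -0.1]
opening: 1.001
```

Run:
```python
from st import *
st(); look('wrist',.028,'pics/f8.png',[.523,.025])
```

```text
t 9.68 V xy mm [ 31.6 -36.8] tip z 14.7 yaw rel V 0.002 tilt [-1.     0.003 -0.002] F [-0.4  0.7 -0.1]
wrist shaft 0.67 [127.1, 155.4, 359.4, 73.0] V xy mm [27.   2.7] yawrel -0.002 iou 0.941
wrist shaft 0.26 [20.0, 23.2, 391.3, 280.9] V xy mm [-11.6 -20.7] yawrel -0.294 iou 0.253
```

View pics/f8.png

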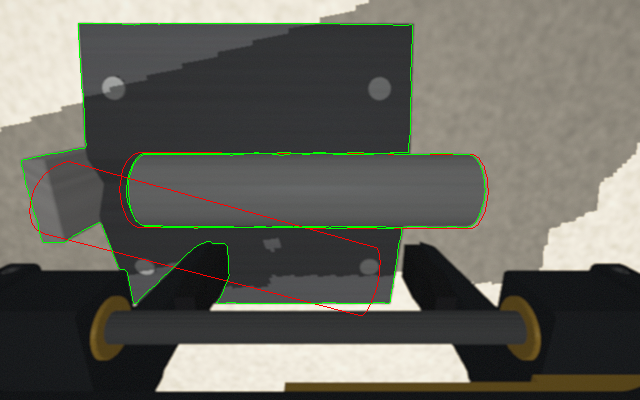

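Request:
{"name": "apply_moves", "arguments": {"delta_pos": [[-1,0,0.5],[-2,0,1],[-4,0,1.5],[-6,0,2],[-8,0,2],[-8,0,2],[-8,0,2]], "yaw": [0,0,0,0,0,0,0], "gripper": [100,100,100,100,100,100,100]}}

```text
clock: 10.37
tool_pos: [0.521, -0.0198, 0.1103]
eef_rot: [0.544, 0.453, -0.541, 0.455]
contact_force: [-0.3, 0.6, -0.3]
opening: 1.0
```

Run:
```python
from st import *
st(); look('wrist',.0225,'pics/f9.png',[.527,.04])
p=camera_params('wrist')
for d in silhouettes('vblock','wrist')[:1]:
    b=fit(d['mask'].astype(np.uint8)|silhouettes('shaft','wrist')[0]['mask'].astype(np.uint8),'wrist',p,[[.4995,.043,-.178]]); print(b.x.round(4),b.fun)
```

```text
t 10.37 V xy mm [ 32.3 -58. ] tip z 96.3 yaw rel V 0.001 tilt [-1.     0.006 -0.002] F [-0.3  0.6 -0.3]Traceback (most recent call last):
  File "<stdin>", line 5, in <module>
IndexError: list index out of range
```

View pics/f9.png

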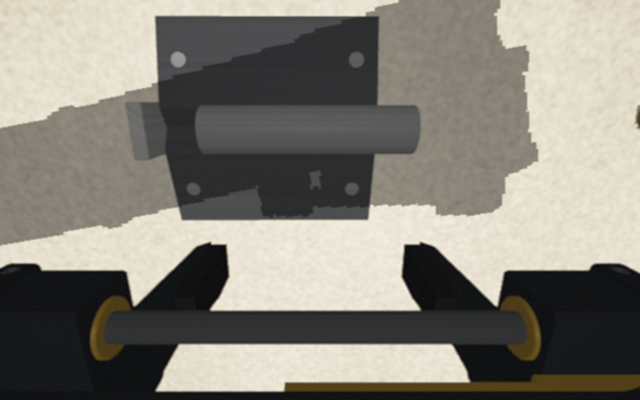

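Run:
```python
from st import *
p=camera_params('wrist')
for q in [(420,130),(196,130)]: print(vf(at('wrist',q,.0385,p))*1e3, vf(at('wrist',q,.0225,p))*1e3)
look('wrist',.0225,'pics/f10.png',[.527,.04])
m=silhouettes('vblock','wrist'); print(len(m))
if m:
    b=fit(m[0]['mask'].astype(np.uint8)|shaft_tmpl([.526,.038,YV],'wrist',p,.0225),'wrist',p,[[.4995,.043,-.178]]); print(b.x.round(4),b.fun)
    print(vf(at('wrist',(420,130),.0385,p)))
for t in('groove','stop_face'): print(t,[(d['score'],d['pixel'],vf(at('wrist',d['pixel'],.004 if t=='groove' else .0225,p))*1e3) for d in spot_point(t,'wrist')])
```

```text
[95.20620858  1.58630658] [100.34379041   0.19886232]
[-42.81355201   1.31915284] [-48.60512861  -0.08944611]
wrist shaft 0.92 [197.8, 104.5, 227.3, 54.7] V xy mm [27.9 -0.1] yawrel -0.001 iou 0.978
1
[ 0.4993  0.0426 -0.1776] -0.9519613534582849
[0.09520621 0.00158631]
groove []
stop_face [(0.76, [151.7, 128.8], array([-77.93294421,   0.63517579]))]
```

Request:
{"name": "apply_moves", "arguments": {"delta_pos": [[0,1,-0.6],[0,2,-1.2],[0,3,-1.8],[0,4,-2.4],[0,5,-3],[0,6,-3.6],[0,7,-4.2],[0,8,-4.8],[0,9,-5.4],[0,9.2,-5.8]], "yaw": [-0.12,-0.24,-0.36,-0.48,-0.6,-0.72,-0.84,-0.96,-1.08,-1.2], "gripper": [0,0,0,0,0,0,0,0,0,0]}}

```text
clock: 11.65
tool_pos: [0.6224, 0.0222, 0.1082]
eef_rot: [0.19, 0.68, -0.188, 0.682]
contact_force: [0.0, -0.1, 0.2]
opening: 0.264
```

Request:
{"name": "apply_moves", "arguments": {"delta_pos": [[0,0,0],[0,0,0],[0,0,0],[0,0,0],[0,0,0],[0,0,0]], "yaw": [-0.12,-0.24,-0.36,-0.371,-0.371,-0.371], "gripper": [0,0,0,0,0,0]}}

```text
clock: 12.15
tool_pos: [0.6222, 0.0221, 0.108]
eef_rot: [0.062, 0.703, -0.061, 0.706]
contact_force: [0.3, -0.1, -0.1]
opening: 0.006
```

Run:
```python
from st import *
st(); s=get_state(); print(np.round(s['q'],2),s['opening']); print(R.from_quat(s['eef_rot']).as_matrix().round(3)); look('wrist',.0225,'pics/f11.png',[.527,.04])
```

```text
t 12.15 V xy mm [124.5   1.2] tip z 94.0 yaw rel V 1.575 tilt [-1.     0.002  0.003] F [ 0.3 -0.1 -0.1]
[ 0.14  0.91 -0.46  1.68  0.58  0.69  0.78] 0.005822614342931091
[[ 0.003  0.173  0.985]
 [ 0.002  0.985 -0.173]
 [-1.     0.002  0.003]]
wrist shaft 0.86 [287.7, 3.0, 52.2, 179.8] V xy mm [27.2 -0.6] yawrel -0.006 iou 0.972
```

View pics/f11.png

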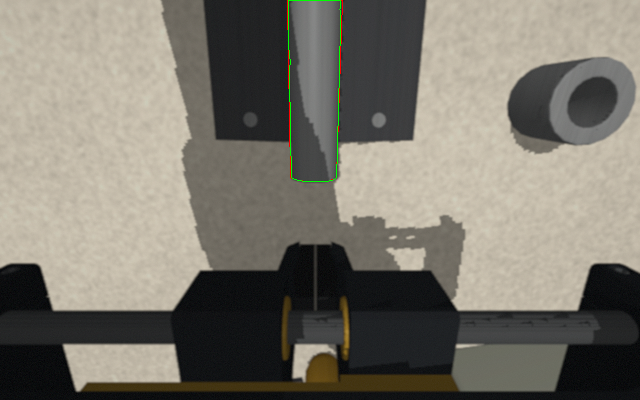

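Request:
{"name": "apply_moves", "arguments": {"delta_pos": [[1.5,-0.1,0],[3,-0.1,0],[4.5,-0.1,0],[5.7,-0.1,0],[6.7,-0.1,0],[7.4,-0.1,0],[7.8,-0.1,0],[7.8,-0.1,-0.4],[7.8,-0.1,-0.8],[7.8,-0.1,-1.2]], "yaw": [-0.004,-0.004,-0.004,-0.004,-0.004,-0.004,-0.004,-0.004,-0.004,-0.004], "gripper": [0,0,0,0,0,0,0,0,0,0]}}

```text
clock: 13.08
tool_pos: [0.6105, 0.0237, 0.0307]
eef_rot: [0.06, 0.703, -0.059, 0.706]
contact_force: [-0.2, 0.1, -0.1]
opening: 0.006
```

Run:
```python
from st import *
st(); look('wrist',.0225,'pics/f12.png',[.527,.04])
```

```text
t 13.08 V xy mm [112.6   0.7] tip z 16.7 yaw rel V 1.58 tilt [-1.     0.002  0.004] F [-0.2  0.1 -0.1]
wrist shaft 0.75 [275.9, 0.4, 82.7, 254.2] V xy mm [27.5 -0.2] yawrel -0.004 iou 0.984
```

View pics/f12.png

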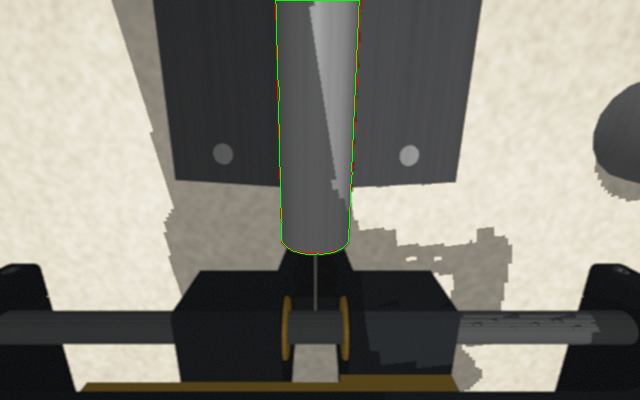

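Request:
{"name": "apply_moves", "arguments": {"delta_pos": [[0,0,-0.3],[0,0,-0.6],[0,0,-0.9],[0,0,-1.2],[0,0,-1.5],[0,0,-1.8],[0,0,-2.1],[0,0,-2.4],[0,0,-2.7],[0,0,-3]], "yaw": [0.004,0.008,0.008,0.008,0.008,0.008,0.008,0.008,0.008,0.008], "gripper": [0,0,0,0,0,0,0,0,0,0]}}

```text
clock: 14.02
tool_pos: [0.5804, 0.0291, 0.0307]
eef_rot: [0.063, 0.703, -0.061, 0.706]
contact_force: [4.0, -0.4, 1.2]
opening: 0.002
```

Run:
```python
from st import *
st(); look('wrist',.0225,'pics/f13.png',[.507,.04])
```

```text
t 14.02 V xy mm [82.1  0.7] tip z 16.7 yaw rel V 1.573 tilt [-1.     0.003  0.004] F [ 4.  -0.4  1.2]
```

View pics/f13.png

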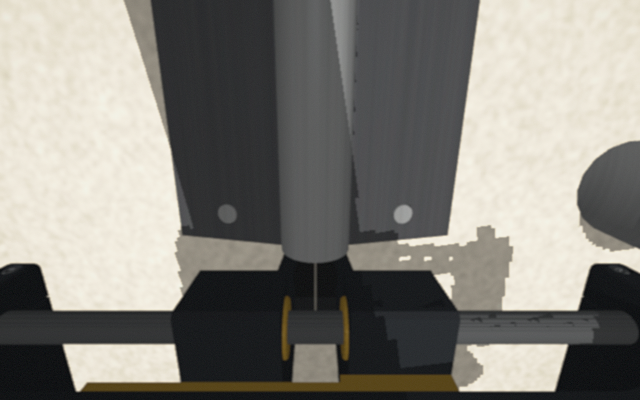

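Request:
{"name": "apply_moves", "arguments": {"delta_pos": [[0,0,-0.15],[0,0,-0.3],[0,0,-0.4],[0,0,-0.5],[0,0,-0.55]], "yaw": [0,0,0,0,0], "gripper": [0,0,0,0,0]}}

```text
clock: 14.53
tool_pos: [0.5746, 0.0302, 0.0304]
eef_rot: [0.063, 0.703, -0.061, 0.705]
contact_force: [6.5, -0.2, 0.2]
opening: 0.004
```

Request:
{"name": "apply_moves", "arguments": {"delta_pos": [[0,0,-0.05],[0,0,-0.1],[0,0,-0.15]], "yaw": [0,0,0], "gripper": [0,0,0]}}

```text
clock: 14.78
tool_pos: [0.5745, 0.0301, 0.0304]
eef_rot: [0.063, 0.702, -0.061, 0.706]
contact_force: [7.5, -0.7, -2.0]
opening: 0.007
```

Run:
```python
from st import *
st(); look('side',.0225,'pics/f14.png',[.495,.045])
```

```text
t 14.78 V xy mm [76.1  0.6] tip z 16.4 yaw rel V 1.573 tilt [-1.     0.003  0.005] F [ 7.5 -0.7 -2. ]
side shaft 0.62 [316.4, 208.8, 34.3, 27.1] V xy mm [ 5.7 -0.3] yawrel -0.011 iou 0.79
```

Request:
{"name": "apply_moves", "arguments": {"delta_pos": [[0,0,-0.1],[0,0,-0.2],[0,0,-0.3],[0,0,-0.35],[0,0,-0.35]], "yaw": [0,0,0,0,0], "gripper": [0,0,0,0,0]}}

```text
clock: 15.3
tool_pos: [0.5744, 0.0302, 0.0307]
eef_rot: [0.064, 0.7, -0.061, 0.708]
contact_force: [10.4, -0.7, -2.8]
opening: 0.003
```

Run:
```python
from st import *
st()
im=snapshot('side'); cv2.imwrite('pics/s15.png',cv2.resize(im[170:270,270:390],None,fx=6,fy=6,interpolation=2)[:,:,::-1])
```

```text
t 15.3 V xy mm [76.   0.7] tip z 16.7 yaw rel V 1.572 tilt [-1.     0.004  0.011] F [10.4 -0.7 -2.8]
```

View pics/s15.png

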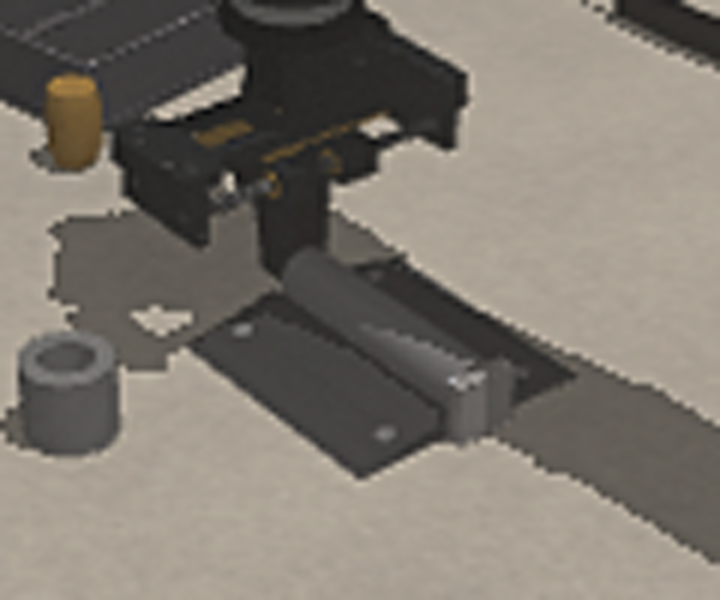

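Request:
{"name": "apply_moves", "arguments": {"delta_pos": [[0,0,0.2],[0,0,0.5],[0,0,1],[0,0,2],[0,0,3],[-1.5,0,3],[-4,0,2.5],[-7,0,1],[-10,0,-0.5],[-12,0,-2]], "yaw": [0,0,0,0,0,0,0,0,0,0], "gripper": [0,0,0,0,0,0,0,0,0,0]}}

```text
clock: 16.18
tool_pos: [0.5521, 0.0337, 0.1521]
eef_rot: [0.064, 0.701, -0.061, 0.708]
contact_force: [-0.1, 1.0, -0.3]
opening: 0.004
```

Request:
{"name": "apply_moves", "arguments": {"delta_pos": [[0,0,-0.5],[-2,0,-1],[-4,0,-1],[-4,0,-1],[-4,0,-1],[-4,0,-1]], "yaw": [0,0,0,0,0,0], "gripper": [0,0,0,0,0,0]}}

```text
clock: 16.68
tool_pos: [0.541, 0.0349, 0.1907]
eef_rot: [0.063, 0.701, -0.062, 0.707]
contact_force: [-0.0, 0.1, -0.9]
opening: 0.007
```

Run:
```python
from st import *
st(); look('wrist',.0225,'pics/f16.png',[.495,.045])
```

```text
t 16.68 V xy mm [42.3 -0.6] tip z 176.7 yaw rel V 1.572 tilt [-1.     0.003  0.008] F [-0.   0.1 -0.9]
wrist shaft 0.94 [296.2, 50.6, 38.9, 161.4] V xy mm [-4.3 -0.7] yawrel 0.012 iou 0.973
```

View pics/f16.png

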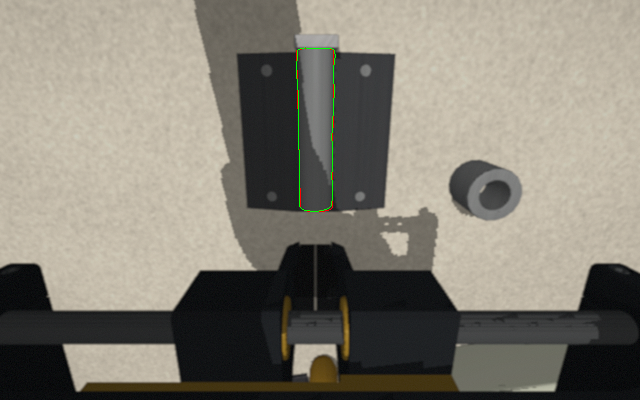

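Run:
```python
from st import *
st()
for t,c,z in (('spacer','side',0),('lens','side',0),('dish','side',0),('bottle','side',0),('driver','side',.01)):
    if t=='spacer': snapshot('side')
    d=spot_point(t,c); print(t,[(round(x['score'],2),np.round(x['pixel'])) for x in d[:1]])
look('side',.0225,'pics/f17.png',[.495,.045])
print(finish_job())
```

```text
t 16.78 V xy mm [42.2 -0.5] tip z 176.5 yaw rel V 1.572 tilt [-1.     0.003  0.008] F [ 0.  -0.6 -0.1]
spacer [(0.87, array([280., 240.]))]
lens [(0.68, array([331., 230.]))]
dish [(0.69, array([440., 180.]))]
bottle [(0.3, array([333., 228.]))]
driver [(0.53, array([369., 171.]))]
side shaft 0.32 [302.6, 212.5, 60.6, 36.7] V xy mm [-30.6  43.7] yawrel 0.138 iou 0.463
the job is handed in; nothing more can be done
None
```

I rolled the shaft across the bench and up the ramp with the open fingertips, and it dropped into the groove. I then pushed it by its free end until it met the end stop, backed off, raised the arm and handed the job in at about 17 s.

**In the groove:** before the end push, the wrist picture put the shaft within 0.6 mm of the groove's middle. It was centred about 27 mm towards the open end, well clear of the stop.

**At the stop:** pushing against it raised the force from 6.5 to 10.4 N while the tool moved only about 0.2 mm. After I withdrew, the wrist picture put the shaft's centre at x = -4.3 mm (the target is -5), y = -0.7 mm and 0.012 rad off the groove direction. The picture shows its end against the stop. The tool read about zero force and stood well above the bench.

**Checks that disagreed:**
- **Side camera, final check:** its last fit of the shaft was poor (score 0.32, overlap 0.46) and disagreed, so I trusted the wrist picture.
- **Side camera, earlier fit:** while the shaft was already against the stop, another weak fit read x = +5.7 mm.
- **Lens and bottle:** the last network readings for these landed on the V-block, so I have no final measurement of either.
- **Spacer, dish and driver:** these read within about 7 pixels of the start. I saw no contact with any bystander on the way.

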